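# Drive the loose dowel out of the rice-ball mould

## Robot

A 6-joint arm with a two-finger parallel gripper is mounted at the origin on the work surface. World frame = base frame: x ahead of the robot, y to its left, z up, the work surface at z = 0. Lengths are in m, angles in rad, forces in N, time in s.
With the tool pointing down it reaches from about 0.325 to 0.85 m from the base axis. Payload 15.5 kg.
Tool frame: the origin (TCP) lies on the centre line of the jaws, within the pads' length; the fingertips stand 14 mm ahead of it and the grasp point (between the pads) lies 5 mm behind it; y points along the fingers, z is the direction in which the jaws open and shut, and the axes are right-handed (so a half turn about y gives the same grasp; the last joint's range is limited). The gripper opens to 91 mm and grips with 3 to 60 N. Pads are 32 mm wide; open, the fingers measure 118 mm over their backs; the gripper's body (76 mm by 178 mm) begins 60 mm behind the grasp point.
Start: joints at [1.02, 0.494, 1.345, -0, 1.302, -0.096], TCP at [0.275, 0.561, 0.228] pointing down, gripper open.
Joint ranges: [-2.91, 2.91], [-0.82, 2.16], [0.22, 2.67], [-1.22, 4.37], [0.12, 2.79], [-3.08, 3.08]. Speed limits (rad/s): [1.89, 1.89, 2.57, 3.01, 3.01, 3.01].

## Interface

Orientations are given as a unit quaternion [w, x, y, z].
In Python, from plant import * gives the robot as it stands.
- The arm moves only by the shell command python3 -m pendant 'ROWS' [FORCE]. ROWS is text: rows parted by semicolons, each of 7 numbers parted by spaces: the opening, from 0 (shut) to 1 (fully open), then the shift along the tool's x, y, z in m, then the turn, a rotation vector about the tool's x, y, z in rad. In form: grip x y z rx ry rz; .... A call has 1 to 20 rows; each row shifts and turns the commanded pose from where the row before left it, along the tool's axes as they then stand; what a row does not reach is not made up. A row lasts 1/8 s, in which the tool goes at most 62.5 mm and 10.7 degrees, less where a joint would pass 70% of its speed; a pose out of reach is approached as far as the arm can. A call is refused whole if a number of a shift passes 0.0625 or a number of a turn 0.188, either way. A call with a gripper value outside its range is refused whole. The fingers move at their own pace and stop on an object; FORCE is the grip in N (left out, the last holds). Time passes only in rows, so rows that do not move let the fingers close. It gives the time, the measured TCP pose, the force and the opening at its end, in the units of the state.
- get_obs(): the state, without advancing time (a new reading comes with each control period).
- get_image(name): name is "scene" or "top"; returns a dict with "pixels" (480x640x3 uint8, red, green, blue), "z_map" (480x640 float32, m along the optical axis (not along the pixel's ray), 0 where there is no reading), "intrinsics" (3x3 intrinsics, pixels), "R" (3x3) and "t" (3): a world point X has camera coordinates R X + t. Camera axes: x right, y down, z forward; pixel columns grow to the right and rows downward; lengths in m; the calibration is good to about 2 mm. A picture is of the moment at which its call begins.
- hand_in(): hands the job in, once; it reports no verdict.
The state is a dict: "time_s": time; "joint_positions": joint angles; "joint_vel": joint speeds; "joint_torque": joint torques, N m; "tcp_pos": TCP position; "orientation": TCP orientation; "force": force on the tool from outside, world axes, zero at the start; "wrist_torque": the same for the moment, N m; "width": finger opening in m.
Only numpy, scipy, OpenCV 4.12 (cv2) and the standard library are available. Lean on these libraries where they do the work, as an engineer would, in place of code of your own. Each camera call takes 0.05 s, during which the arm holds its last target.

## Task

Two like dowels sit in the sloping bores of the white triangular mould; one is seized, and only feel tells which. With the drift from the slotted rack, push the one that gives right through from above so that it drops into the pan; do not force the other or ram the mould. Then hang the drift back by its collar in the rack's slot, in front of the brush, leaving the brush hanging and the roll and jar in place.

Things in the scene. Friction and masses are not known exactly. Their poses are not given: they have to be found in the camera images.
- drift_grip (a point): Centre of the drift's round grey handle (24 mm in diameter, 57 mm long), on the drift's axis: 107 mm above the tip, 29 mm above the collar's top face, 28 mm below the handle's top end. z runs from tip to handle. The same all round, so it may be gripped at any turn about its axis.
- drift_collar (a point): Centre of the underside of the drift's collar, 72 mm above the tip on the drift's axis; this face rests on the rack's prongs when the drift hangs. z runs from tip to handle.
- drift: The drift, a straight round tool of about 220 g: steel shank 16 mm in diameter and 72 mm long, above it a collar 32 mm in diameter and 6 mm thick, then the handle; 135 mm in all. It starts hanging upright in the rack. Origin at the centre of its flat tip; z runs from tip to handle.
- dowel_1: A steel cylinder 18 mm in diameter and 30 mm long; origin at its centre, z along its axis (up the bore while stuck). At the start its upper end is 14 to 15 mm below the mouth. It sits in bore_1. One of the two dowels, a different one from time to time, is seized and moves no more than 3 mm; no push frees it. The other takes a steady push of about 8 to 18 N until its upper end is within 8 mm of the exit, then drops out.
- dowel_2: A steel cylinder 18 mm in diameter and 30 mm long; origin at its centre, z along its axis (up the bore while stuck). At the start its upper end is 14 to 15 mm below the mouth. It sits in bore_2. Looks just like dowel_1; which of the two is seized shows only when they are pushed.
- mould: Fixed block of white plastic, a triangle with rounded corners, about 110 mm across and 60 mm thick, tilted 20 degrees, between two upright steel plates (130 mm tall, 128 mm apart over their outsides). Origin in the middle of its underside, 100 mm above the table; z along the bores, up and out of the mouths.
- bore_1 (a point): Centre of the upper mouth of the first bore. z points out of the bore along its axis, 20 degrees from vertical, leaning towards the robot; y is level, along the line from bore_2 to bore_1. The bore is straight and round, 19 mm in diameter with a 1.5 mm chamfer, 60 mm long, open at both ends: the drift has 1.5 mm of clearance all round. A push of over 40 N on the dowel or the mould is forcing.
- bore_2 (a point): Centre of the upper mouth of the second bore. z points out of the bore along its axis, 20 degrees from vertical, leaning towards the robot; y is level, along the line from bore_2 to bore_1. The same as bore_1, 44 mm beside it.
- pan_in (a point): Centre of the inner floor of the fixed aluminium catch pan under the mould (150 by 104 mm outside, 30 mm high, walls 3 mm); x and y along its sides.
- rack_slot (a point): Mid-slot point level with the prongs' top, 110 mm above the table, fit for the drift's axis. Fixed steel rack: two level prongs 12 mm wide with a 21 mm slot between, along x. The closed end and post are 70 mm away at +x; 39 mm away at -x the prong ends have lips 8 mm high. The drift starts within 10 mm of this point, the brush about 48 mm towards +x. z is up.
- brush_collar (a point): Centre of the underside of the brush's collar (30 mm in diameter). The brush hangs upright in the same slot, behind the drift; its round head, 18 mm in diameter, rises 35 mm above the prongs. z points up.
- roll: Roll of labels lying flat, 110 mm in diameter, 40 mm high; origin at the centre of its underside. Leave alone.
- jar: White jar, 56 mm in diameter, 85 mm high; origin at the centre of its underside. Leave alone.
There are look-alikes about, which are no part of the job. Leave any green or orange look-alike of the part that bears mould alone. Leave any orange or yellow look-alike of the part that bears rack_slot alone.

How it is judged:
By the outcome, as a careful person would: the job done as asked, in the order asked, and still so for the second after the job is handed in, with the robot touching nothing.
It also fails if it takes over 67 s, if anything falls off the work surface, if the arm or the gripper's body presses on something with over 40 N, if the wrist force passes 120 N, or if a joint passes its speed limit or range.

## Working session

There is one attempt and no reset: what is moved stays moved. The work goes in short steps, Python scripts to look and compute and a shell command to move; the robot and the scene stay as the last step left them, time stands still between calls to the robot, and variables do not carry over. Pictures are saved under pics/ and viewed, and the job is handed in when it is done.

```bash
ls; mkdir -p pics; python3 - <<'E'
from plant import *
import cv2,numpy as np
o=get_obs();print(o)
for n in("scene","top"):
    d=get_image(n);np.savez(f"pics/{n}0.npz",**d);cv2.imwrite(f"pics/{n}0.png",d["pixels"][...,::-1]);print(d["intrinsics"],d["R"],d["t"])
E
```

```text
pics
{'time_s': 0.0, 'joint_positions': array([ 1.01948283e+00,  4.94172074e-01,  1.34615336e+00, -1.00096437e-06,
        1.30248874e+00, -9.55046076e-02]), 'joint_vel': array([-0.00088993, -0.0018206 ,  0.00047009, -0.0009608 ,  0.00028125,
       -0.00022756]), 'joint_torque': array([-5.78048304e-03, -8.78785372e+01, -3.81858945e+01,  7.01737264e-02,
        5.30433096e-02, -7.30118199e-05]), 'tcp_pos': array([0.27492215, 0.56087232, 0.22733763]), 'orientation': array([-0.68841271,  0.6892319 , -0.15989814,  0.15962429]), 'force': array([ 0.32681439, -0.26849385, -0.0447656 ]), 'wrist_torque': array([-0.05145662,  0.03626976, -0.01205633]), 'width': 0.09169134969620939}
[[521.11602623   0.         324.73028411]
 [  0.         521.11602623 239.15277803]
 [  0.           0.           1.        ]] [[-0.88716499  0.46143275 -0.00425266]
 [ 0.34572787  0.65854686 -0.66842223]
 [-0.30563133 -0.59447106 -0.74376989]] [ 0.5037526  -0.14011598  1.33325264]
[[513.43825305   0.         316.13371418]
 [  0.         513.43825305 235.31204152]
 [  0.           0.           1.        ]] [[-0.01182183 -0.99992376  0.00356548]
 [-0.98973912  0.01119349 -0.14244709]
 [ 0.14239632 -0.00521288 -0.989796  ]] [0.07018417 0.579289   1.17361493]
```

View pics/scene0.png

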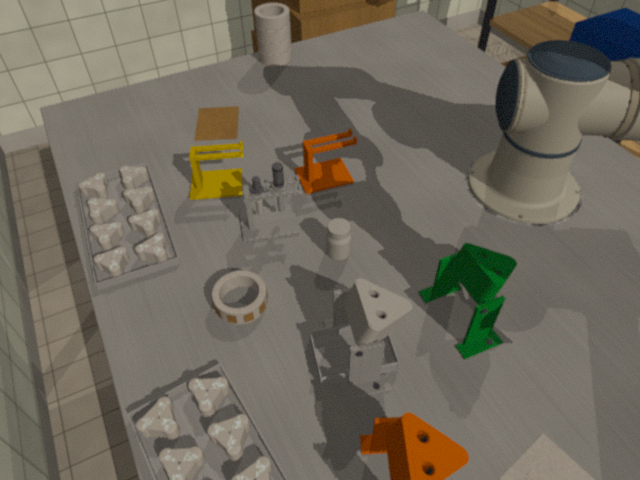

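View pics/top0.png

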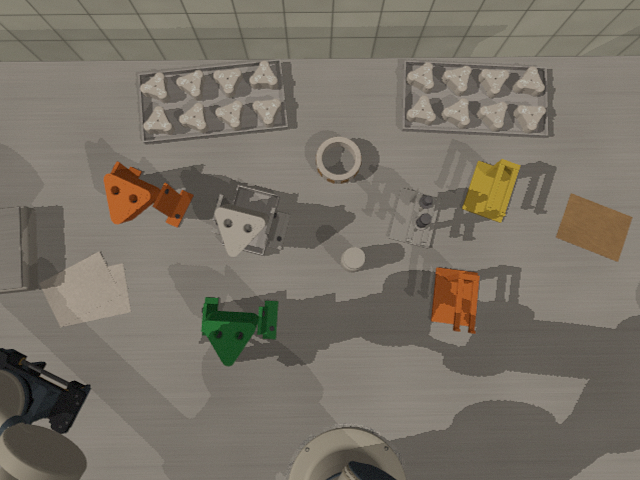

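The white mould is at top (240,230) and scene (375,310). The steel rack is at top (420,215) and scene (270,195). The green and orange moulds and the yellow and orange racks are look-alikes. I'll confirm with enlarged crops.

```bash
python3 - <<'E'
import cv2,numpy as np
t=cv2.imread("pics/top0.png");s=cv2.imread("pics/scene0.png")
r=lambda im,x,y,w,h,f:cv2.resize(im[y:y+h,x:x+w],None,fx=f,fy=f,interpolation=cv2.INTER_CUBIC)
cv2.imwrite("pics/c1.png",np.hstack([r(t,200,175,100,100,4),r(t,380,165,100,100,4)]))
cv2.imwrite("pics/c2.png",np.hstack([r(s,305,265,120,120,3.333),r(s,225,140,120,120,3.333)]))
E
```

```text
(no output)
```

View pics/c1.png

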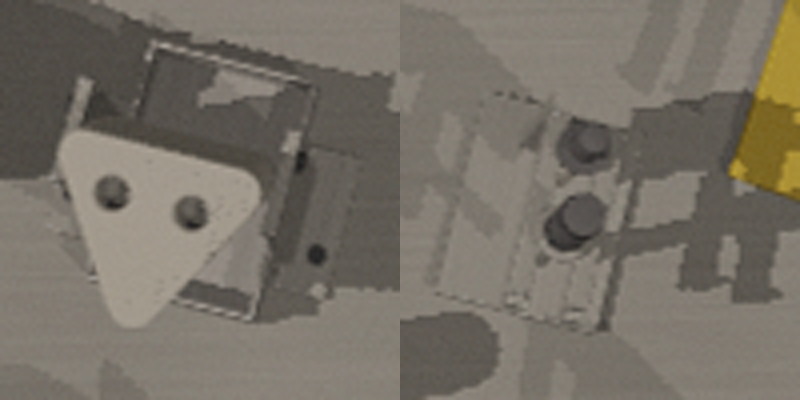

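View pics/c2.png

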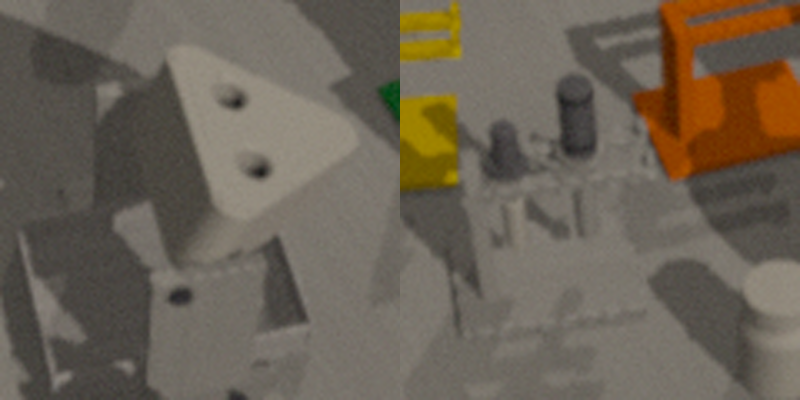

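```bash
cat > h.py <<'E'
import numpy as np,cv2
def load(n):
    return dict(np.load(f"pics/{n}.npz"))
def ray(d,u,v):
    K,R,t=d["intrinsics"],d["R"],d["t"]
    c=-R.T@t; w=R.T@np.linalg.inv(K)@np.array([u,v,1.]); return c,w
def onz(d,u,v,z):
    c,w=ray(d,u,v); return c+w*(z-c[2])/w[2]
def onpl(d,u,v,n,p):
    c,w=ray(d,u,v); return c+w*(n@(p-c))/(n@w)
def cloud(d):
    K,R,t=d["intrinsics"],d["R"],d["t"]; Z=d["z_map"]
    v,u=np.mgrid[:480,:640]
    P=np.stack([(u-K[0,2])/K[0,0]*Z,(v-K[1,2])/K[1,1]*Z,Z],-1)
    return (P-t)@R
def proj(d,X):
    q=d["intrinsics"]@(d["R"]@X+d["t"]); return q[:2]/q[2]
def tri(d1,p1,d2,p2):
    A=[];b=[]
    for d,p in((d1,p1),(d2,p2)):
        c,w=ray(d,*p);w=w/np.linalg.norm(w);M=np.eye(3)-np.outer(w,w);A.append(M);b.append(M@c)
    x=np.linalg.lstsq(np.vstack(A),np.hstack(b),rcond=None)[0]
    return x
E
python3 - <<'E'
from h import *
for n,box,bb in(("top0",(210,200,268,262),[(228,223),(247.5,228.2)]),("scene0",(345,275,415,345),[(374.4,294.5),(381,314)])):
    d=load(n);C=cloud(d);im=d["pixels"].astype(int)
    x0,y0,x1,y1=box
    hsv=cv2.cvtColor(d["pixels"],cv2.COLOR_RGB2HSV)
    g=im.mean(-1)
    sub=np.zeros((480,640),bool);sub[y0:y1,x0:x1]=1
    m=sub&(C[...,2]>.11)&(C[...,2]<.2)&(g>(145 if n=="top0" else 145))
    m=cv2.erode(m.astype(np.uint8),np.ones((3,3)))>0
    P=C[m];
    for k in range(5):
        c=P.mean(0);nn=np.linalg.svd(P-c,full_matrices=False)[2][2];nn*=np.sign(nn[2]);r=(P-c)@nn;P=P[abs(r)<.004]
    print(n,m.sum(),len(P),c,nn,np.degrees(np.arccos(nn[2])),np.std((P-c)@nn))
    for u,v in bb:
        w=7
        print(np.round(onpl(d,u,v,nn,c),4))
        a=g[int(v)-w:int(v)+w+1,int(u)-w:int(u)+w+1];print(a.astype(int))
E
```

```text
top0 814 772 [0.5788538  0.23811193 0.15476274] [-0.33095159  0.0966045   0.93868984] 20.167316460325054 0.001771991244056386
[0.5921 0.2526 0.1579]
[[151 153 151 152 154 151 152 153 154 150 151 152 152 151 153]
 [152 154 151 153 154 153 151 151 151 153 152 151 151 152 153]
 [150 152 154 151 152 142 136 136 143 150 155 150 152 153 152]
 [151 152 153 144 119  95 102  94 109 131 149 153 151 152 152]
 [152 154 146 112  80  80  91  92  94  90 119 153 155 152 151]
 [152 153 137  90  79  87  95  97  88  70  95 139 155 151 151]
 [153 148 127  90  80  85  95  95  87  74  73 115 154 153 154]
 [151 147 120  89  80  86  93  91  84  73  97 131 149 154 150]
 [152 151 132  86  73  69  72  71  73  74  92 126 146 151 151]
 [152 153 141 105  76  66  44  55  73  67  85 128 155 153 153]
 [151 154 149 127 100  67  39  37  41  63 116 153 153 153 151]
 [150 153 153 149 132 112  96  91 106 134 154 153 152 152 153]
 [153 152 151 154 155 152 148 149 149 153 153 151 153 152 151]
 [150 153 151 152 152 153 153 152 152 153 152 153 153 150 153]
 [154 151 151 151 153 153 152 151 153 152 150 153 152 151 152]]
[0.58
[... 430 characters left out ...]
 90  73  65 102 141 145 144]
 [152 154 144 118  84  77  89  94  88  76  74  97 127 139 152]
 [152 151 146 120  88  73  72  77  75  73  74  96 140 151 142]
 [152 153 151 131  95  75  61  47  62  72  69  94 134 153 151]
 [153 151 153 149 129  91  64  38  34  43  80 126 155 154 153]
 [152 151 152 153 149 132 108  92  92 110 139 155 151 149 151]
 [152 153 151 156 153 154 146 143 145 149 152 154 149 141 152]
 [152 150 154 151 151 152 152 155 154 153 152 153 150 150 152]
 [153 153 151 151 152 154 151 151 153 151 153 152 145 142 146]]<stdin>:12: RuntimeWarning: Mean of empty slice.
  ret = um.true_divide(
Traceback (most recent call last):
IndexError: index 2 is out of bounds for axis 0 with size 0
```

```bash
python3 - <<'E'
from h import *
d=load("top0");C=cloud(d)
np.set_printoptions(linewidth=200)
print((C[205:235,412:440,2]*1000).astype(int)[::2])
g=d["pixels"].mean(-1).astype(int);print(g[205:235,412:440])
d=load("scene0");C=cloud(d)
print((C[160:190,265:292,2]*1000).astype(int)[::2])
g=d["pixels"].mean(-1).astype(int);print(g[158:190,265:292])
E
```

```text
[[   4    5   98  106  105  111  107  109  113  113  111  116  112  118  122  119  117  110  110  114  108  106  105  110   11    9    5   -2]
 [  10   11  107  112  110  104  108  109   76   78  113  108  112  113  112  112  110  113  112  113  106  110 1243    5    8    8    6    0]
 [   9  101  106  107  105  107  108   60   66   72   73   66    7    9    7    9   97  111  112  108  104  108  106    3    6    6    7   -1]
 [   7  111  113  107  110  109  106   40   45   42    9   10    4    4    0    5  107  108  109  106  110  110    5    7    7    3   -2    3]
 [ 101  110  109  105  110  108   10    9    7    6    8    5    4  172  173  168  111  110  110  110  109  105    4    6    4    7   -1    1]
 [ 111  107  112  109  113  105    8    9    4    7  170  171  172  172  171  176  174  171  169  111  109    4    1   11    2    1   -1   -3]
 [ 108  109  108  108  108  117  114  115  158  170  170  169  171  172  170  170  170  172  171  170  106    9   11    4    4    2   -5    1]
 [ 111  108  105  114  115  125  142  152  168  171  171  169  171  169  170  173  172  174  174  1
[... 9015 characters left out ...]
 105 121 111 109 107 109 109 110]
 [112 118 117 121 112  91  83  89  69  48  35  42  47  50  52  43  50  52  74 106 122 112 108 112 110 107 104]
 [109 110 118 119 110  85  75  90  82  59  40  43  47  51  52  56  60  64  81 108 118 111 108 114 115 110 109]
 [109 103 107 106  86  70  75  93  88  71  59  58  57  64  60  69  68  79  98 112 112 109 112 113 111 113 112]
 [103 104 113 107  91  77  74  81  91  89  82  76  75  80  75  77  83  93 108 112 110 108 109 114 113 114 110]
 [ 95  97 103 105 101  96  96  89  84  88  97  90  91  88  91  90 102 106 117 114 110 111 112 113 116 113 111]
 [ 96  89  86  96 102 105 107 103  89  89  94  97  97  96 100 102 107 115 114 112 112 112 111 115 113 115 114]]
```

```bash
python3 - <<'E'
from h import *
t=load("top0");s=load("scene0")
def plane(d,box,th):
    C=cloud(d);g=d["pixels"].mean(-1);m=np.zeros((480,640),np.uint8);x0,y0,x1,y1=box
    m[y0:y1,x0:x1]=((g>th)&(C[...,2]>.11)&(C[...,2]<.22))[y0:y1,x0:x1]
    m=cv2.erode(m,np.ones((3,3)))>0;P=C[m]
    for k in range(8):
        c=np.median(P,0) if k==0 else P.mean(0);n=np.linalg.svd(P-c,full_matrices=False)[2][2];n*=np.sign(n[2]);P=P[abs((P-c)@n)<.005]
    return c,n,len(P)
def hole(d,u,v,w=8):
    g=d["pixels"].mean(-1);a=g[int(v)-w:int(v)+w+1,int(u)-w:int(u)+w+1]
    bg=np.percentile(a,75);fr=(a<(bg-20)).astype(np.uint8)
    n,l,st,ce=cv2.connectedComponentsWithStats(fr);i=l[w,w]
    return ce[i]+[int(u)-w,int(v)-w],st[i]
g=s["pixels"].mean(-1);print(g[280:300:4,350:400:5].astype(int))
pt=plane(t,(210,200,268,262),145);ps=plane(s,(345,275,415,345),105)
H={}
for nm,d,(c,n,k),bb in(("t",t,pt,[(228,223),(247.5,228.2)]),("s",s,ps,[(374.4,294.5),(381,314)])):
    print(nm,c,n,k,np.degrees(np.arccos(n[2])),np.degrees(np.arctan2(n[1],n[0])))
    for b in bb:
        p,st=hole(d,*b);H.setdefault(nm,[]).append(p);print(p,st,onpl(d,*p,n,c))
print("tri")
for i,j in((0,1),(1,0),(0,0),(1,1)):
    X=tri(t,H["t"][i],s,H["s"][j]);print(i,j,X,proj(t,X)-H["t"][i],proj(s,X)-H["s"][j])
# handle
for d,box in((t,(412,205,440,235)),(s,(265,155,292,190))):
    C=cloud(d);x0,y0,x1,y1=box;z=C[y0:y1,x0:x1];m=(z[...,2]>.166)&(z[...,2]<.18);P=z[m];print("cap",len(P),P.mean(0),(P.min(0)+P.max(0))/2)
    m=((z[...,2]>.125)&(z[...,2]<.165));P=z[m];A=np.c_[2*P[:,:2],np.ones(len(P))];q=np.linalg.lstsq(A,(P[:,:2]**2).sum(1),rcond=None)[0];print("cyl",q[:2],np.sqrt(q[2]+q[:2]@q[:2]))
E
```

```text
[[112 123 139 133 114 113 116 118 113 117]
 [114 100 137 138 138 127 120 119 117 115]
 [ 89  70 139 138 130 140 136 125 116 114]
 [ 65  65 136 141 121  98 137 139 132 118]
 [ 70  71 126 137 126  47 136 138 139 137]]
t [0.57876181 0.23805499 0.15475686] [-0.33037129  0.09571761  0.93898506] 793 20.118196231689794 163.84225055450918
[227.52702703 222.97297297] [ 3  4 10  9 74] [0.59215862 0.25365824 0.15787982]
[247.21126761 227.94366197] [ 4  4 10  9 71] [0.58084498 0.21137434 0.15820955]
s [0.57911106 0.23926206 0.15515752] [-0.33049499  0.11187951  0.93715316] 1153 20.42116629294174 161.29795858127352
[374.43137255 294.31372549] [ 4  5 10  7 51] [0.58111337 0.21504922 0.15875423]
[381.9 314.9] [ 4  5 10  9 60] [0.59150899 0.25685064 0.15742999]
tri
0 1 [0.59160528 0.25490495 0.15534992] [-0.38721873  0.45633847] [-0.74619836 -0.1450337 ]
1 0 [0.58046915 0.21239957 0.15544084] [-0.31264561  0.38057678] [-0.59358326 -0.11479279]
0 0 [0.59161914 0.24233096 0.19664581] [ 2.34303956 -2.91902994] [4.62299641 0.79223035]
1 1 [0.58010679 0.22468913 0.11094637] [-3.23568615  3.7125894 ] [-5.98801471 -1.30977633]
cap 102 [ 0.59497836 -0.16907635  0.1716318 ] [ 0.5952242  -0.16901912  0.17186089]
cyl [ 0.59542996 -0.16988989] 0.011699984703263654
cap 86 [ 0.59787968 -0.16435621  0.17127276] [ 0.59749859 -0.16588452  0.17056512]
cyl [ 0.59759278 -0.1655662 ] 0.010232963409452301
```

```bash
python3 - <<'E'
from h import *
from plant import *
from scipy.spatial.transform import Rotation as Ro
o=get_obs();q=o["orientation"];print("R tool\n",Ro.from_quat(q[[1,2,3,0]]).as_matrix().round(3))
for n,box in(("top0",(380,170,450,260)),("scene0",(225,150,330,250))):
    d=load(n);C=cloud(d);x0,y0,x1,y1=box;z=C[y0:y1,x0:x1].reshape(-1,3);P=z[(z[:,2]>.1)&(z[:,2]<.117)]
    P=P[(abs(P[:,0]-.6)<.12)&(abs(P[:,1]+.17)<.08)]
    r=cv2.minAreaRect((P[:,:2]*1000).astype(np.float32));print(n,len(P),r,cv2.boxPoints(r).round(1).tolist())
    P=z[(z[:,2]>.138)&(z[:,2]<.15)&(z[:,0]>.61)];print("brush top",len(P),P.mean(0),np.median(P,0))
# slot floor direction in top: plot points
d=load("top0");C=cloud(d);im=np.zeros((300,300,3),np.uint8)
for p,c in zip(C[160:260,370:460].reshape(-1,3),d["pixels"][160:260,370:460].reshape(-1,3)):
    if p[2]>.09 and p[2]<.2:
        cv2.circle(im,(int(150-(p[1]+.17)*1500),int(150-(p[0]-.6)*1500)),1,(0,255,0) if p[2]<.118 else (0,0,255),-1)
cv2.imwrite("pics/rack.png",cv2.resize(im,(600,600)))
E
```

```text
R tool
 [[ 0.898 -0.001  0.44 ]
 [-0.44  -0.001  0.898]
 [-0.    -1.    -0.001]]
top0 684 ((610.8563232421875, -174.4481658935547), (45.926597595214844, 127.74947357177734), 74.3328857421875) [[543.2000122070312, -179.3000030517578], [666.2000122070312, -213.8000030517578], [678.5999755859375, -169.60000610351562], [555.5999755859375, -135.10000610351562]]
brush top 54 [ 0.64182852 -0.18263927  0.14346821] [ 0.64186208 -0.18251691  0.14329588]
scene0 709 ((573.1004638671875, -179.00331115722656), (211.4018096923828, 98.48004913330078), 12.496221542358398) [[459.20001220703125, -153.8000030517578], [480.6000061035156, -249.89999389648438], [687.0, -204.1999969482422], [665.5999755859375, -108.0999984741211]]
brush top 45 [ 0.64463065 -0.17814799  0.14304975] [ 0.64484245 -0.1779269   0.14324964]
```

View pics/rack.png

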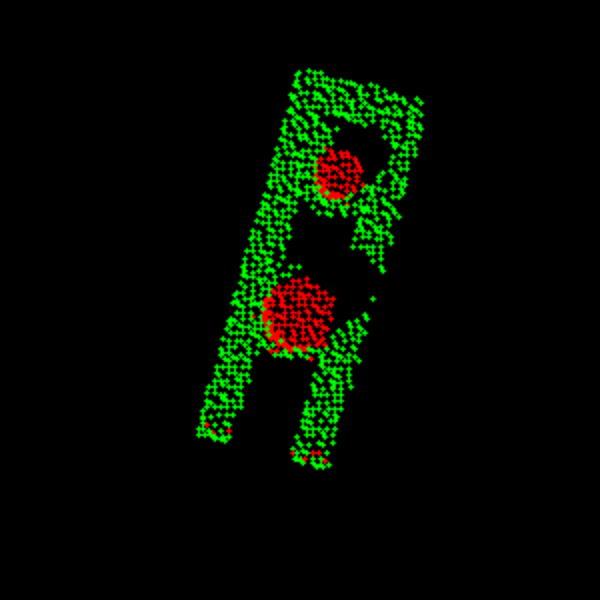

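```bash
cat >> h.py <<'E'
from scipy.spatial.transform import Rotation as Ro
def Rq(q): return Ro.from_quat(np.asarray(q)[[1,2,3,0]]).as_matrix()
def frame(zd,jaw):
    """tool rotation for drift axis zd, jaw dir jaw (level)"""
    y=-zd/np.linalg.norm(zd);z=jaw-(jaw@y)*y;z/=np.linalg.norm(z);return np.c_[np.cross(y,z),y,z]
def delta(o,pt,Rt):
    R=Rq(o["orientation"]);return R.T@(np.array(pt)-o["tcp_pos"]),Ro.from_matrix(R.T@Rt).as_rotvec()
a=np.radians(16);RX=np.array([np.cos(a),-np.sin(a),0]);RY=np.array([np.sin(a),np.cos(a),0]);Z=np.array([0,0,1.])
E
python3 - <<'E'
from h import *;from plant import *
o=get_obs();print(delta(o,[.5965,-.1675,.26],frame(Z,RY)))
E
python3 -m pendant '1 0 -0.01 0 0 -0.09 0; 1 0 -0.01 0 0 -0.09 0' 50
python3 - <<'E'
from h import *;from plant import *
o=get_obs();print(delta(o,[.5965,-.1675,.26],frame(Z,RY)))
E
```

```text
(array([ 0.60935005, -0.03211813, -0.51255809]), array([ 0.00109319, -0.17653726, -0.00019884]))
time_s: 0.35
tcp_pos: [0.275, 0.561, 0.2477]
orientation: [-0.7, 0.701, -0.096, 0.096]
force: [-0.1, -0.5, -0.4]
width: 0.0912
(array([ 0.50590471, -0.01176368, -0.61488778]), array([ 0.00100223,  0.00642432, -0.00022121]))
```

```bash
python3 -m pendant '1 0.018 -0.005 -0.022 0 0 0; 1 0.036 -0.007 -0.044 0 0 0; 1 0.036 0 -0.044 0 0 0; 1 0.036 0 -0.044 0 0 0; 1 0.036 0 -0.044 0 0 0; 1 0.036 0 -0.044 0 0 0; 1 0.036 0 -0.044 0 0 0; 1 0.036 0 -0.044 0 0 0; 1 0.036 0 -0.044 0 0 0; 1 0.036 0 -0.044 0 0 0; 1 0.036 0 -0.044 0 0 0; 1 0.036 0 -0.044 0 0 0; 1 0.036 0 -0.044 0 0 0; 1 0.036 0 -0.044 0 0 0; 1 0.02 0 -0.02 0 0 0; 1 0 0 0 0 0 0'
python3 - <<'E'
from h import *;from plant import *
o=get_obs();print(delta(o,[.5965,-.1675,.26],frame(Z,RY)),o["joint_positions"])
for n in("scene","top"):
    d=get_image(n);np.savez(f"pics/{n}1.npz",**d);cv2.imwrite(f"pics/{n}1.png",d["pixels"][...,::-1])
E
```

```text
time_s: 2.35
tcp_pos: [0.5952, -0.1692, 0.2591]
orientation: [0.7, -0.7, 0.098, -0.098]
force: [-0.5, 0.3, 1.1]
width: 0.0911
(array([ 0.0008364 , -0.00086054,  0.00196139]), array([ 7.71432570e-05,  1.31949397e-03, -5.76427212e-04])) [-3.73323046e-01  4.58065142e-01  1.31884185e+00 -1.34144479e-04
  1.36525221e+00 -1.66615877e+00]
```

View pics/scene1.png

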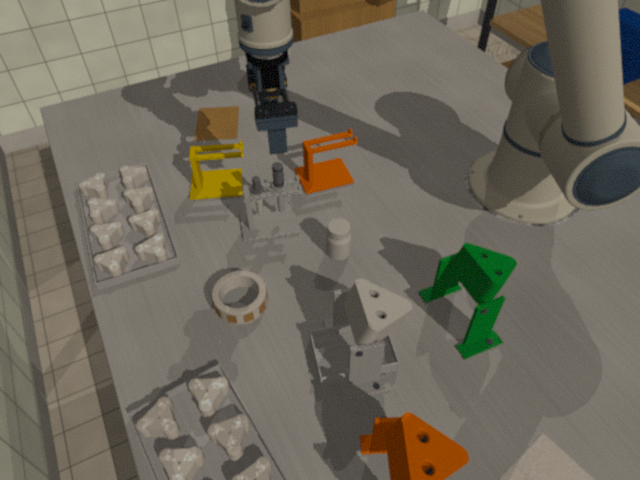

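View pics/top1.png

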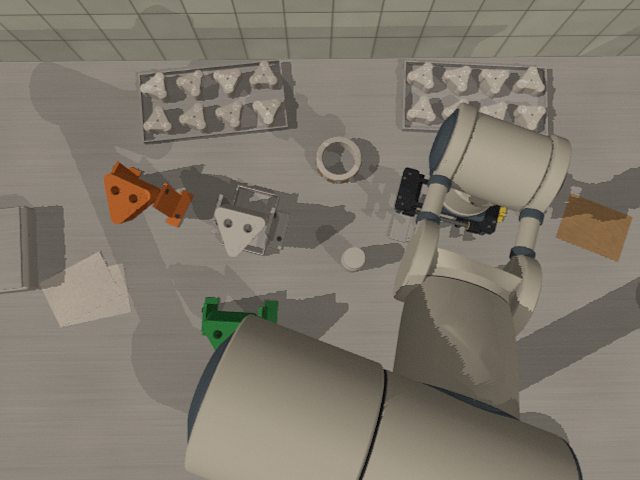

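The hand is over the steel rack, with the near finger at scene (278,138) and the drift below it at (278,172). I'll check the scene camera's bias using the finger.

```bash
python3 - <<'E'
from h import *;from plant import *
o=get_obs();R=Rq(o["orientation"]);d=load("scene1");C=cloud(d)
L=(C-o["tcp_pos"])@R
m=(abs(L[...,0])<.04)&(L[...,1]>-.06)&(L[...,1]<.03)&(abs(L[...,2])<.08)
for lo in np.arange(-.03,.02,.008):
    k=m&(L[...,1]>lo)&(L[...,1]<lo+.008);P=L[k]
    if len(P)>5: print(lo,len(P),P[:,0].min(),P[:,0].max(),np.median(P[:,2]))
print("max y",np.percentile(L[m][:,1],[90,97,99.5]))
E
```

```text
-0.03 56 -0.015720141558311463 0.01886400484931401 0.05701457181395733
-0.022 55 -0.016167495311661846 0.019031408153560334 0.05680320201454377
-0.013999999999999999 61 -0.01553886978958552 0.019058027826212416 0.055728375656317795
-0.005999999999999998 54 -0.014889869757661168 0.01894087680529037 0.05585850787294143
0.0020000000000000018 54 -0.014846440528166268 0.019178331628423986 0.0548004359531227
0.010000000000000002 18 -0.01442105873409391 0.01739413090579976 0.05317977520649529
max y [0.00496135 0.01060373 0.01356731]
```

```bash
python3 - <<'E'
from h import *;from plant import *
o=get_obs();print(delta(o,[.5955,-.1669,.14],frame(Z,RY)))
E
python3 -m pendant '1 0 0.02 0.001 0 0 0; 1 0 0.03 0.001 0 0 0; 1 0 0.03 0 0 0 0; 1 0 0.025 0 0 0 0; 1 0 0.014 0 0 0 0; 1 0 0 0 0 0 0; 1 0 0 0 0 0 0' 
python3 - <<'E'
from h import *;from plant import *
o=get_obs();print(delta(o,[.5955,-.1669,.14],frame(Z,RY)),o["force"])
d=get_image("scene");np.savez("pics/scene2.npz",**d);im=d["pixels"][...,::-1];cv2.imwrite("pics/scene2.png",cv2.resize(im[80:260,200:380],(600,600),interpolation=cv2.INTER_CUBIC))
E
```

```text
(array([0.00121319, 0.11944559, 0.0003805 ]), array([-0.00032539,  0.00318694, -0.00112685]))
time_s: 3.32
tcp_pos: [0.5958, -0.1654, 0.142]
orientation: [-0.7, 0.701, -0.097, 0.098]
force: [-0.1, 0.0, 0.9]
width: 0.0912
(array([ 0.00012367,  0.00195234, -0.00152431]), array([9.97917395e-05, 3.72501625e-03, 1.32981507e-03])) [-0.10649031  0.01200924  0.94534519]
```

View pics/scene2.png

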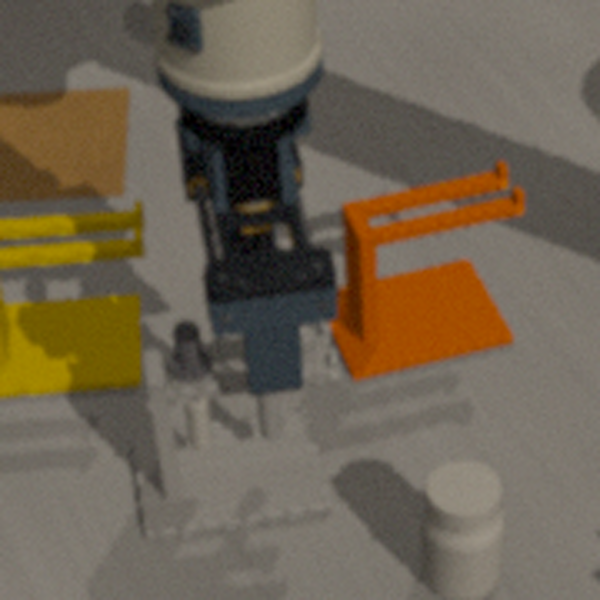

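The finger (273,350 in the crop) sits in line with the drift's shank (275,415). The brush at (188,350) is clear. Closing now.

```bash
python3 -m pendant '1 0 0.002 -0.001 0 0 0; 0 0 0 0 0 0 0; 0 0 0 0 0 0 0; 0 0 0 0 0 0 0; 0 0 0 0 0 0 0; 0 0 0 0 0 0 0; 0 0 0 0 0 0 0; 0 0 0 0 0 0 0; 0 0 0 0 0 0 0' 50
```

```text
time_s: 4.5
tcp_pos: [0.5951, -0.1666, 0.1389]
orientation: [-0.7, 0.7, -0.097, 0.097]
force: [-0.7, -1.1, 0.4]
width: 0.0231
```

```bash
python3 -m pendant '0 0 -0.005 0 0 0 0; 0 0 -0.02 0 0 0 0; 0 0 -0.035 0 0 0 0; 0 0 -0.04 0 0 0 0; 0 0 -0.04 0 0 0 0; 0 0 -0.03 0 0 0 0; 0 0 -0.01 0 0 0 0;0 0 0 0 0 0 0'
python3 - <<'E'
from h import *;from plant import *
o=get_obs();print(o["width"],o["force"])
for n in("scene","top"):
    d=get_image(n);np.savez(f"pics/{n}3.npz",**d)
    cv2.imwrite(f"pics/{n}3.png",d["pixels"][...,::-1])
im=cv2.imread("pics/scene3.png");cv2.imwrite("pics/s3c.png",cv2.resize(im[40:220,200:380],(600,600),interpolation=cv2.INTER_CUBIC))
E
```

```text
time_s: 5.5
tcp_pos: [0.595, -0.1663, 0.3187]
orientation: [0.7, -0.7, 0.097, -0.097]
force: [0.3, -0.1, -2.4]
width: 0.0234
0.023370239234158305 [ 0.29501007 -0.08631445 -2.44900673]
```

View pics/s3c.png

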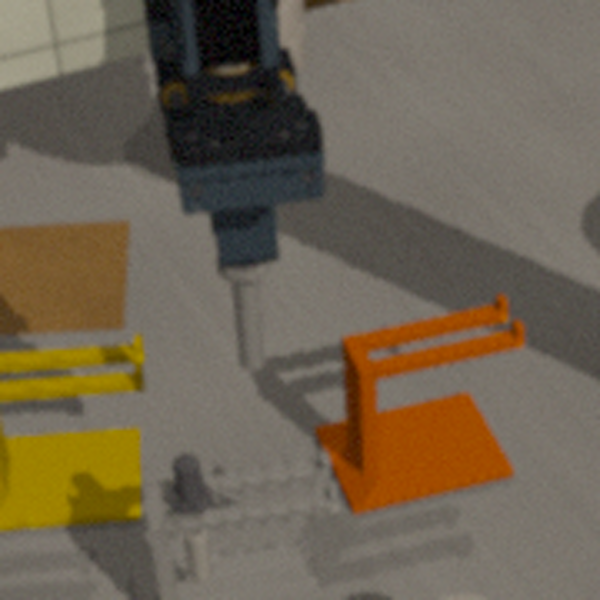

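The drift is held (shank at crop (245,310)) and the brush still hangs at (190,485). Next I'll measure the shank in the tool frame.

```bash
python3 - <<'E'
from h import *;from plant import *
o=get_obs();R=Rq(o["orientation"])
d=load("scene3");C=cloud(d)
L=(C-o["tcp_pos"])@R
m=(abs(L[...,0])<.04)&(L[...,1]>-.05)&(L[...,1]<.13)&(abs(L[...,2])<.08)
for lo in np.arange(-.03,.115,.008):
    k=m&(L[...,1]>lo)&(L[...,1]<lo+.008);P=L[k]
    if len(P)>3: print(round(lo,3),len(P),P[:,0].min().round(4),P[:,0].max().round(4),P[:,0].mean().round(4),np.percentile(P[:,2],85).round(4))
k=m&(L[...,1]>.04)&(L[...,1]<.095);P=L[k];print(P[:,1].max(),P[:,1].min())
k=m&(L[...,1]>.035);print("tip",np.sort(L[k][:,1])[-12:])
E
```

```text
-0.03 48 -0.0168 0.0174 0.0004 0.0265
-0.022 68 -0.0167 0.0182 0.0005 0.0252
-0.014 63 -0.0161 0.018 0.0007 0.0253
-0.006 64 -0.0157 0.018 0.0015 0.0252
0.002 59 -0.0154 0.0182 0.0027 0.0235
0.01 19 -0.015 0.018 0.0017 0.0205
0.018 56 -0.0122 0.0177 0.0037 0.0159
0.026 16 -0.012 0.0163 0.0013 0.0156
0.034 26 -0.0032 0.0103 0.003 0.0094
0.042 23 -0.0053 0.0099 0.003 0.0092
0.05 27 -0.0044 0.0103 0.0028 0.01
0.058 24 -0.0036 0.0104 0.0035 0.0093
0.066 24 -0.003 0.0096 0.0038 0.01
0.074 27 -0.0055 0.0102 0.0019 0.0086
0.082 23 -0.004 0.0106 0.0033 0.0104
0.09 23 -0.0035 0.0097 0.0036 0.0101
0.09479986255118128 0.0404778036234905
tip [0.09512947 0.09593455 0.09597522 0.0960306  0.09620075 0.09697318
 0.09708455 0.09759378 0.09793303 0.09871062 0.09881123 0.10185021]
```

```bash
cat >> h.py <<'E'
b=np.radians(15);NB=np.array([-np.cos(b)*np.sin(np.radians(20)),np.sin(b)*np.sin(np.radians(20)),np.cos(np.radians(20))])
JB=np.array([np.sin(b),np.cos(b),0]);RB=frame(NB,JB)
TIP=np.array([.0018,.101,0]);A=np.array([.5911,.2553,.1577]);B=np.array([.5802,.2133,.158])
def tipto(o,p,Rt=None,h=0):
    Rt=RB if Rt is None else Rt
    return delta(o,np.array(p)+Rt@[0,-h,0]-Rt@TIP,Rt)
def tip(o): return o["tcp_pos"]+Rq(o["orientation"])@TIP
E
python3 - <<'E'
from h import *;from plant import *
o=get_obs();print(RB,tip(o));print(tipto(o,A,h=.02));print(tipto(o,A,h=.06))
E
```

```text
[[ 0.90767337  0.33036609  0.25881905]
 [-0.24321035 -0.08852133  0.96592583]
 [ 0.34202014 -0.93969262  0.        ]] [ 0.59607433 -0.16659961  0.21644348]
(array([-0.16105339,  0.04711026,  0.40401585]), array([ 0.00217481, -0.01387581, -0.35122338]))
(array([-0.17481421,  0.00955222,  0.40383416]), array([ 0.00217481, -0.01387581, -0.35122338]))
```

```bash
python3 -m pendant '0 0 0 0.022 0 0 -0.02; 0 -0.015 0 0.045 0 0 -0.04; 0 -0.02 0 0.05 0 0 -0.05; 0 -0.02 0 0.05 0 -0.007 -0.05; 0 -0.02 0 0.05 0 -0.007 -0.05; 0 -0.02 0 0.05 0 0 -0.05; 0 -0.02 0 0.05 0 0 -0.05; 0 -0.02 0 0.045 0 0 -0.04; 0 -0.01 0 0.03 0 0 0; 0 0 0 0.012 0 0 0; 0 0 0 0 0 0 0'
python3 - <<'E'
from h import *;from plant import *
o=get_obs();print(tip(o),tipto(o,A,h=.02),o["joint_positions"])
E
```

```text
time_s: 6.98
tcp_pos: [0.5652, 0.2613, 0.2923]
orientation: [-0.674, 0.707, 0.031, 0.212]
force: [-0.2, -0.5, -1.8]
width: 0.0232
[0.60024399 0.2517095  0.19799922] (array([-0.0229122 ,  0.01451616,  0.00098084]), array([0.00189794, 0.00175672, 0.00048694])) [ 0.46130486  0.33017709  1.49461889 -0.26354565  1.06625933 -0.75027553]
```

```bash
python3 -m pendant '0 -0.012 0.003 0 0.002 0.002 0; 0 -0.011 0.005 0.001 0 0 0; 0 0 0 0 0 0 0; 0 0 0 0 0 0 0'
python3 - <<'E'
from h import *;from plant import *
o=get_obs();print(tip(o),tipto(o,A,h=.02))
for n in("scene","top"):
    d=get_image(n);np.savez(f"pics/{n}4.npz",**d);cv2.imwrite(f"pics/{n}4.png",d["pixels"][...,::-1])
im=cv2.imread("pics/scene4.png");im2=cv2.imread("pics/top4.png")
cv2.imwrite("pics/s4c.png",np.hstack([cv2.resize(im[240:360,320:440],(400,400),interpolation=cv2.INTER_CUBIC),cv2.resize(im2[175:275,190:290],(400,400),interpolation=cv2.INTER_CUBIC)]))
E
```

```text
time_s: 7.48
tcp_pos: [0.5476, 0.2663, 0.2775]
orientation: [-0.674, 0.706, 0.031, 0.214]
force: [-0.2, -0.6, -1.6]
width: 0.0235
[0.58268754 0.25690282 0.18322745] (array([-0.00059731,  0.00690613,  0.00061522]), array([ 0.00010711, -0.00155318,  0.00115814]))
```

View pics/s4c.png

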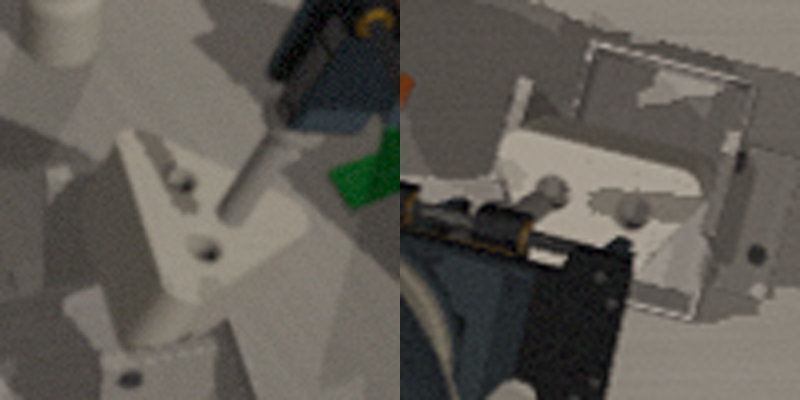

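```bash
python3 - <<'E'
from h import *;from plant import *
o=get_obs();R=Rq(o["orientation"])
for n,H in(("scene4",np.array([.5915,.2569,.1574])),("top4",np.array([.5922,.2537,.1579]))):
    d=load(n);C=cloud(d);L=(C-H)@RB
    K=(o["tcp_pos"]-H)@RB
    print(n,"tip model",(tip(o)-H)@RB)
    m=(abs(L[...,0])<.014)&(L[...,1]>-.09)&(L[...,1]<-.012)&(abs(L[...,2])<.014)
    P=L[m];print(len(P),P.min(0),P.max(0))
    for lo in np.arange(-.09,-.012,.01):
        k=P[(P[:,1]>lo)&(P[:,1]<lo+.01)]
        if len(k)>4: print(round(lo,3),len(k),k[:,[0,2]].min(0).round(4),k[:,[0,2]].max(0).round(4))
    # image-based: edges across the axis in image
    g=d["pixels"].mean(-1)
    p0=proj(d,tip(o));p1=proj(d,tip(o)+RB@[0,-.04,0]);h=proj(d,H);print("tip px",p0,"up",p1,"hole",h)
    ax=(p1-p0)/np.linalg.norm(p1-p0);nr=np.array([-ax[1],ax[0]])
    print("line offset of model axis at hole px",(h-p0)@nr)
    for s in (4,8,12,16):
        q=p0+ax*s
        prof=[cv2.getRectSubPix(g.astype(np.float32),(1,1),tuple(map(float,q+nr*t)))[0,0] for t in np.arange(-10,10.1,1)]
        print(s,np.array(prof).astype(int))
E
```

```text
scene4 tip model [ 0.0010628  -0.02726045 -0.00212365]
273 [-0.00442933 -0.0899324  -0.00483503] [ 0.01012949 -0.02865835  0.00888631]
-0.09 46 [-0.0033 -0.0047] [0.0097 0.008 ]
-0.08 47 [-0.0039 -0.0046] [0.0094 0.0078]
-0.07 47 [-0.0038 -0.0048] [0.0096 0.0084]
-0.06 42 [-0.0029 -0.0039] [0.0092 0.0082]
-0.05 44 [-0.004  -0.0046] [0.0099 0.0081]
-0.04 41 [-0.004  -0.0044] [0.0101 0.0089]
-0.03 6 [-0.0044  0.0016] [0.0084 0.0071]
tip px [387.57420095 304.19899556] up [397.70973291 289.2380229 ] hole [381.91850942 314.9295543 ]
line offset of model axis at hole px 1.336136554907788
4 [142 143 142 142 144 131 104  73  71  86  96 102 107 111 112 118 134 141
 142 141 141]
8 [143 143 143 142 143 135 101  73  73  85  93  99 106 111 114 122 135 141
 142 143 142]
12 [127 130 131 132 134 124  97  73  72  82  92 101 106 111 111 118 132 141
 141 142 143]
16 [121 121 118 121 120 110  90  70  71  82  95 103 107 110 113 114 116 120
 122 120 124]
top4 tip model [-0.00052186 -0.02730513  0.00078613]
44 [-0.0046061  -0.07133186 -0.00843808] [ 0.00694661 -0.02581201  0.00442447]
-0.07 6 [ 0.0029 -0.007 ] [0.0068 0.0007]
-0.06 12 [-0.0031 -0.0081] [0.0063 0.0038]
-0.05 11 [-0.0024 -0.008 ] [0.0069 0.0025]
-0.04 11 [-0.0046 -0.0084] [0.0066 0.0044]
tip px [223.8304944  225.32601285] up [218.72903613 228.80158378] hole [227.50619695 222.9525781 ]
line offset of model axis at hole px -0.10808349046341537
4 [ 34  49  49  42  80 114  95  47  23  24  39  61  64 101 138 140 125 114
 100  93 104]
8 [158 112  62  45  58  59  48  33  37  37  29  22  18  15  35  53  71 113
 120 117 116]
12 [ 17  10  16  28  19  19  14  22  31  37  36  38  36  33  31  27   9  44
 108 127 124]
16 [39 36 38 30 27 18 24 32 32 23 18 24 31 34 40 46 50 51 31 15 15]
```

```bash
python3 - <<'E'
from h import *;from plant import *
from scipy.optimize import least_squares
o=get_obs()
for n,H in(("scene4",np.array([.5915,.2569,.1574])),("top4",np.array([.5922,.2537,.1579]))):
    d=load(n);C=cloud(d);L=(C-H)@RB
    m=(abs(L[...,0])<.014)&(L[...,1]>-.09)&(L[...,1]<-.03)&(abs(L[...,2])<.014);P=L[m][:,[0,2]]
    f=lambda c:np.hypot(P[:,0]-c[0],P[:,1]-c[1])-.008
    r=least_squares(f,[0,0],loss="soft_l1",f_scale=.001);print(n,"shank axis rel hole (tool x,z)",r.x,np.std(r.fun))
    # pixel effect of 1 mm in x and z at hole
    for e in([.001,0,0],[0,0,.001]): print(proj(d,H+RB@e)-proj(d,H))
    # hole contour: rim ellipse of expected dia 19..22 vs mask, from initial image
    d0=load(n[:-1]+"0");u,v=proj(d0,H);g=d0["pixels"].mean(-1)
    w=9;a=g[int(v)-w:int(v)+w+1,int(u)-w:int(u)+w+1];bg=np.median(a[a>np.percentile(a,50)])
    k=np.clip((bg-a-8)/20,0,1);n_,l,st,ce=cv2.connectedComponentsWithStats((k>.3).astype(np.uint8));k=k*(l==l[w,w])
    yy,xx=np.mgrid[:2*w+1,:2*w+1];c=np.array([(k*xx).sum(),(k*yy).sum()])/k.sum()+[int(u)-w,int(v)-w];print("hole px",c,k.sum(),np.round((onpl(d0,*c,NB,H)-H)@RB,4))
    E=[proj(d,H+RB@[.011*np.cos(t),0,.011*np.sin(t)]) for t in np.linspace(0,6.28,40)];print("ellipse area px",cv2.contourArea(np.array(E,np.float32)))
E
```

```text
scene4 shank axis rel hole (tool x,z) [ 0.00056349 -0.00086805] 0.0008755740861169401
[-0.51765871 -0.01102437]
[0.17003115 0.48481613]
hole px [381.68249733 314.83671291] 62.46666666666668 [ 0.0004 -0.     -0.0002]
ellipse area px 94.18207740550861
top4 shank axis rel hole (tool x,z) [-1.61029823e-03  4.82777634e-05] 0.0003821845812554403
[ 0.09230338 -0.44561902]
[-0.44953942 -0.11412552]
hole px [227.52443143 222.91420851] 74.01666666666667 [ 0.0001  0.     -0.    ]
ellipse area px 79.79580244072713
```

```bash
python3 -m pendant '0 0.0005 0.01 0.0004 0 0 0; 0 0 0.012 0 0 0 0; 0 0 0.001 0 0 0 0; 0 0 0 0 0 0 0'
python3 - <<'E'
from h import *;from plant import *
o=get_obs();R=Rq(o["orientation"]);print((tip(o)-A)@RB,R.T@o["force"],o["wrist_torque"],tipto(o,A)[1])
for n in("scene","top"):
    d=get_image(n);np.savez(f"pics/{n}5.npz",**d);cv2.imwrite(f"pics/{n}5.png",d["pixels"][...,::-1])
im=cv2.imread("pics/scene5.png");im2=cv2.imread("pics/top5.png")
cv2.imwrite("pics/s5c.png",np.hstack([cv2.resize(im[270:350,340:420],(400,400),interpolation=cv2.INTER_CUBIC),cv2.resize(im2[185:265,200:280],(400,400),interpolation=cv2.INTER_CUBIC)]))
E
```

```text
time_s: 8.07
tcp_pos: [0.5556, 0.2646, 0.2556]
orientation: [-0.674, 0.706, 0.031, 0.213]
force: [-0.2, 0.3, -1.4]
width: 0.0233
[ 0.0009     -0.00358319 -0.00022341] [-0.72971452  1.17606559  0.23307109] [ 0.08593749  0.37311092 -0.01089313] [ 0.00053872 -0.00139471  0.00058064]
```

View pics/s5c.png

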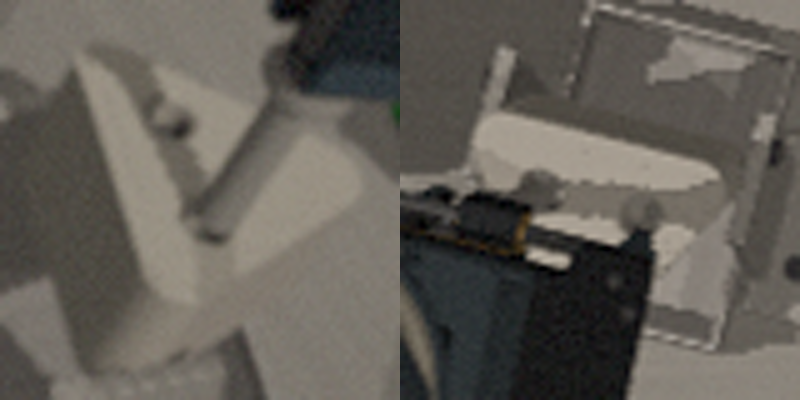

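The tip sits at the bore mouth in both views (scene crop (210,220), top crop (540,190)). I'll feel my way in.

```bash
cat > f.py <<'E'
from h import *;from plant import *
import sys
o=get_obs();R=Rq(o["orientation"]);T=A if len(sys.argv)<2 or sys.argv[1]=="A" else B
print("t",round(o["time_s"],2),"tip rel mm",((tip(o)-T)@RB*1000).round(2),"F tool",(R.T@o["force"]).round(1),"M",(R.T@o["wrist_torque"]).round(2),"rot",tipto(o,T)[1].round(4),"w",o["width"].round(4))
E
python3 -m pendant '0 0 0.002 0 0 0 0; 0 0 0.002 0 0 0 0; 0 0 0.001 0 0 0 0' ; python3 f.py
```

```text
time_s: 8.55
tcp_pos: [0.5574, 0.2642, 0.2512]
orientation: [-0.674, 0.706, 0.031, 0.214]
force: [0.7, -1.4, 0.6]
width: 0.0233Traceback (most recent call last):
  File "f.py", line 4, in <module>
    print("t",round(o["time_s"],2),"tip rel mm",((tip(o)-T)@RB*1000).round(2),"F tool",(R.T@o["force"]).round(1),"M",(R.T@o["wrist_torque"]).round(2),"rot",tipto(o,T)[1].round(4),"w",o["width"].round(4))
                                                                                                                                                                                       ^^^^^^^^^^^^^^^^
AttributeError: 'float' object has no attribute 'round'
```

```bash
sed -i 's/o\["width"\].round(4)/round(o["width"],4)/' f.py; python3 f.py; python3 -m pendant '0 0 0.0015 0 0 0 0; 0 0 0.0015 0 0 0 0; 0 0 0 0 0 0 0' >/dev/null; python3 f.py
```

```text
t 8.55 tip rel mm [ 1.21  1.19 -0.19] F tool [ 1.1 -0.2 -1.2] M [-0.44  0.    0.02] rot [ 0.0003 -0.0013  0.0013] w 0.0233
t 8.93 tip rel mm [ 1.03  4.35 -0.27] F tool [ 0.9  4.  -2.6] M [-0.57  0.03 -0.28] rot [ 0.0005 -0.0014  0.0009] w 0.0234
```

```bash
python3 -m pendant '0 0 0.0015 -0.0005 0 0 0; 0 0 0.0015 0 0 0 0; 0 0 0 0 0 0 0' >/dev/null; python3 f.py;  python3 -m pendant '0 0 0 0 0 0 0' >/dev/null; python3 f.py
```

```text
t 9.3 tip rel mm [ 1.21  7.28 -0.34] F tool [2.7 3.2 0.7] M [ 0.03 -0.04 -0.55] rot [-0.0003 -0.0015  0.0012] w 0.0235
t 9.43 tip rel mm [ 1.17  7.24 -0.42] F tool [3.1 4.5 0.4] M [ 0.08  0.06 -0.54] rot [-0.0001 -0.0014  0.0012] w 0.0234
```

```bash
python3 -m pendant '0 0.0007 0.002 0 0 0 0; 0 0 0.002 0 0 0 0; 0 0 0 0 0 0 0' >/dev/null; python3 f.py;  python3 -m pendant '0 0 0.001 0 0 0 0; 0 0 0.001 0 0 0 0' >/dev/null; python3 f.py
```

```text
t 9.8 tip rel mm [ 1.58 11.39 -0.63] F tool [2.4 3.5 0.6] M [ 0.12 -0.02 -0.3 ] rot [ 0.0003 -0.0014  0.0007] w 0.0233
t 10.05 tip rel mm [ 1.71 13.17 -0.59] F tool [1.1 0.4 0.2] M [-0.01  0.01 -0.2 ] rot [ 0.0001 -0.0014  0.001 ] w 0.0231
```

```bash
for i in 1; do python3 -m pendant '0 0.0003 0.0008 0 0 0 0; 0 0 0.0008 0 0 0 0' >/dev/null; python3 f.py;  python3 -m pendant '0 0 0.0005 0 0 0 0; 0 0 0 0 0 0 0' >/dev/null; python3 f.py; done
```

```text
t 10.3 tip rel mm [ 2.1  14.41 -0.48] F tool [-0.5 -9.5 -1.2] M [-0.26  0.02  0.39] rot [-0.0001 -0.0015  0.0011] w 0.0233
t 10.55 tip rel mm [ 2.07 14.83 -0.48] F tool [-0.4 -7.6  0.3] M [-0.15  0.06  0.33] rot [-0.0002 -0.0015  0.0012] w 0.0233
```

```bash
python3 -m pendant '0 -0.0004 0.0007 0 0 0 0; 0 0 0 0 0 0 0' >/dev/null; python3 f.py;  python3 -m pendant '0 0 0.0007 0 0 0 0; 0 0 0 0 0 0 0' >/dev/null; python3 f.py;  python3 -m pendant '0 0 0.0007 0 0 0 0; 0 0 0 0 0 0 0' >/dev/null; python3 f.py
```

```text
t 10.8 tip rel mm [ 1.88 15.48 -0.43] F tool [ 0.7 -7.9 -0. ] M [-0.29  0.01  0.02] rot [-0.0003 -0.0015  0.0015] w 0.0235
t 11.05 tip rel mm [ 2.02 15.84 -0.27] F tool [ -0.3 -13.1  -1.3] M [-0.35  0.02  0.3 ] rot [-0.0006 -0.0016  0.0018] w 0.0232
t 11.3 tip rel mm [ 2.19 16.08 -0.07] F tool [ -1.6 -20.3  -0.3] M [-0.56  0.03  0.59] rot [-0.0011 -0.0017  0.0022] w 0.0231
```

```bash
python3 -m pendant '0 -0.0004 0.0004 0 0 0 0; 0 0 0 0 0 0 0' >/dev/null; python3 f.py
```

```text
t 11.55 tip rel mm [ 2.15 16.16  0.05] F tool [ -1.5 -23.2  -2.6] M [-0.69  0.06  0.42] rot [-0.0014 -0.0017  0.0028] w 0.0237
```

Bore A's dowel took about 24 N with hardly any movement, so it is seized. I'll withdraw and try the other one.

```bash
sed -i 's/^def tipto/A=A+RB@np.array([.0016,0,-.0004]);B=A-.044*JB\ndef tipto/' h.py; python3 -m pendant '0 0 -0.002 0 0 0 0; 0 0 -0.008 0 0 0 0; 0 0 -0.012 0 0 0 0; 0 0 -0.006 0 0 0 0;0 0 0 0 0 0 0' >/dev/null; python3 f.py; python3 -m pendant '0 0 0 -0.015 0 0 0; 0 0 0 -0.02 0 0 0; 0 0 0 -0.009 0 0 0;0 0 0 0 0 0 0' >/dev/null; python3 f.py B
python3 - <<'E'
from h import *;from plant import *
o=get_obs();print(tipto(o,B,h=.01))
for n in("scene","top"):
    d=get_image(n);np.savez(f"pics/{n}6.npz",**d);cv2.imwrite(f"pics/{n}6.png",d["pixels"][...,::-1])
im=cv2.imread("pics/scene6.png");im2=cv2.imread("pics/top6.png")
cv2.imwrite("pics/s6c.png",np.hstack([cv2.resize(im[260:340,340:420],(400,400),interpolation=cv2.INTER_CUBIC),cv2.resize(im2[185:265,200:280],(400,400),interpolation=cv2.INTER_CUBIC)]))
E
```

```text
t 12.18 tip rel mm [ -0.47 -10.81   0.02] F tool [-1.   1.4 -0. ] M [0.03 0.01 0.35] rot [-0.0004 -0.0014  0.0012] w 0.023
t 12.68 tip rel mm [ -0.35 -10.29  -1.25] F tool [-0.7  2.1 -0.4] M [0.04 0.02 0.34] rot [ 0.0006 -0.0026  0.0009] w 0.0234
(array([0.00043165, 0.00028505, 0.00119041]), array([ 0.00059466, -0.00262785,  0.00088374]))
```

View pics/s6c.png

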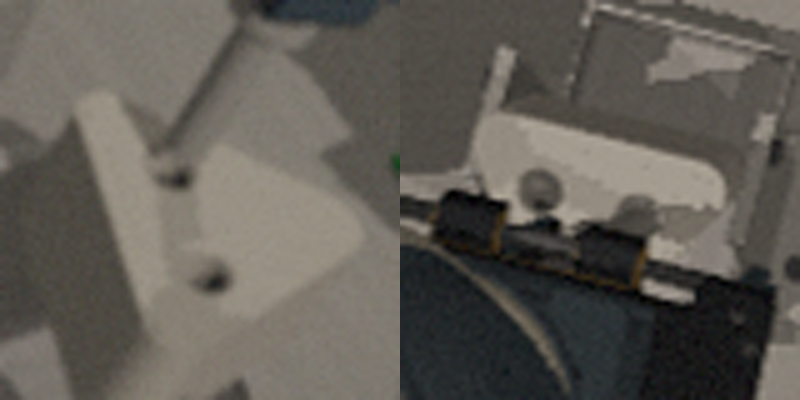

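The tip now sits over the second bore (scene crop (175,160)).

```bash
python3 -m pendant '0 0.0004 0.004 0.0012 0 0 0; 0 0 0.004 0 0 0 0; 0 0 0.002 0 0 0 0; 0 0 0.001 0 0 0 0' >/dev/null; python3 f.py B; python3 -m pendant '0 0 0.0015 0 0 0 0; 0 0 0.0015 0 0 0 0' >/dev/null; python3 f.py B;python3 -m pendant '0 0 0.0015 0 0 0 0; 0 0 0.001 0 0 0 0' >/dev/null; python3 f.py B
```

```text
t 13.28 tip rel mm [0.19 0.35 1.29] F tool [ -2.5 -17.2  -1.9] M [-0.48  0.    0.97] rot [-0.0003 -0.0013  0.0015] w 0.0235
t 13.53 tip rel mm [0.01 3.86 0.65] F tool [ 0.7 -0.6 -4. ] M [-1.13 -0.05 -0.09] rot [ 0.0008 -0.0012  0.0011] w 0.0232
t 13.78 tip rel mm [0.01 6.44 0.7 ] F tool [ 1.7 -1.9 -5.3] M [-1.44  0.06 -0.17] rot [ 0.0007 -0.0014  0.0009] w 0.0232
```

```bash
python3 -m pendant '0 0 0.001 -0.0008 0 0 0; 0 0 0.0015 0 0 0 0; 0 0 0.0015 0 0 0 0' >/dev/null; python3 f.py B; python3 -m pendant '0 0.0004 0.001 0 0 0 0; 0 0 0.001 0 0 0 0' >/dev/null; python3 f.py B
```

```text
t 14.15 tip rel mm [ 0.04 10.35  0.38] F tool [ 1.6 -0.7 -2.2] M [-0.49  0.02 -0.11] rot [-0.0001 -0.0014  0.0011] w 0.0234
t 14.4 tip rel mm [ 0.26 12.37  0.29] F tool [ 0.4  0.4 -1.6] M [-0.24  0.02  0.08] rot [ 0.     -0.0014  0.0008] w 0.0233
```

```bash
python3 -m pendant '0 0 0.001 -0.0003 0 0 0; 0 0 0.0007 0 0 0 0' >/dev/null; python3 f.py B; python3 -m pendant '0 0 0.0007 0 0 0 0; 0 0 0.0007 0 0 0 0' >/dev/null; python3 f.py B; python3 -m pendant '0 0 0.0007 0 0 0 0; 0 0 0 0 0 0 0' >/dev/null; python3 f.py B;python3 -m pendant '0 0 0.0007 0 0 0 0; 0 0 0 0 0 0 0' >/dev/null; python3 f.py B
```

```text
t 14.65 tip rel mm [ 0.31 14.01  0.03] F tool [ 0.2 -5.2 -0.4] M [-0.01 -0.    0.19] rot [-0.     -0.0014  0.0009] w 0.0227
t 14.9 tip rel mm [ 0.57 14.83  0.19] F tool [-0.5 -9.4 -0.6] M [-0.21  0.02  0.53] rot [-0.0005 -0.0015  0.0015] w 0.0234
t 15.15 tip rel mm [ 0.53 15.57  0.16] F tool [-0.9 -7.5 -0.4] M [-0.14  0.02  0.47] rot [-0.0004 -0.0015  0.0014] w 0.0231
t 15.4 tip rel mm [ 0.51 16.26  0.17] F tool [-1.9 -8.6  0.7] M [-0.13  0.06  0.52] rot [-0.0005 -0.0016  0.0014] w 0.0236
```

This one gives at a steady push of about 10 N. I'll keep pushing.

```bash
python3 -m pendant '0 -0.0004 0.001 0 0 0 0; 0 0 0.001 0 0 0 0; 0 0 0.001 0 0 0 0; 0 0 0.001 0 0 0 0' >/dev/null; python3 f.py B; python3 -m pendant '0 0 0.001 0 0 0 0; 0 0 0.001 0 0 0 0; 0 0 0.001 0 0 0 0; 0 0 0.001 0 0 0 0' >/dev/null; python3 f.py B
```

```text
t 15.9 tip rel mm [ 0.42 20.14  0.23] F tool [ -0.4 -10.   -1.1] M [-0.32  0.    0.32] rot [-0.0006 -0.0016  0.0019] w 0.0231
t 16.4 tip rel mm [ 0.42 24.14  0.22] F tool [ -0.1 -10.9  -0.4] M [-0.29  0.01  0.3 ] rot [-0.0006 -0.0016  0.0018] w 0.0229
```

```bash
python3 -m pendant '0 0 0.0015 0 0 0 0; 0 0 0.0015 0 0 0 0; 0 0 0.0015 0 0 0 0; 0 0 0.0015 0 0 0 0; 0 0 0.0015 0 0 0 0; 0 0 0.0015 0 0 0 0' >/dev/null; python3 f.py B; python3 -m pendant '0 0 0.0015 0 0 0 0; 0 0 0.0015 0 0 0 0; 0 0 0.0015 0 0 0 0; 0 0 0.0015 0 0 0 0; 0 0 0.0015 0 0 0 0; 0 0 0.0015 0 0 0 0' >/dev/null; python3 f.py B
```

```text
t 17.15 tip rel mm [ 0.5  33.19  0.23] F tool [-1.  -9.5 -1.2] M [-0.3   0.01  0.28] rot [-0.0006 -0.0015  0.002 ] w 0.0234
t 17.9 tip rel mm [ 0.49 42.28  0.18] F tool [ 0.1 -7.4 -1.5] M [-0.33  0.02  0.18] rot [-0.0005 -0.0015  0.0019] w 0.0235
```

```bash
python3 -m pendant '0 0 0.0015 0 0 0 0; 0 0 0.0015 0 0 0 0; 0 0 0.0015 0 0 0 0; 0 0 0.0015 0 0 0 0; 0 0 0.0015 0 0 0 0' >/dev/null; python3 f.py B; python3 -m pendant '0 0 0.0015 0 0 0 0; 0 0 0.0015 0 0 0 0; 0 0 0.0015 0 0 0 0' >/dev/null; python3 f.py B; python3 -m pendant '0 0 0.0015 0 0 0 0; 0 0 0.001 0 0 0 0; 0 0 0 0 0 0 0' >/dev/null; python3 f.py B
python3 - <<'E'
from plant import *;import cv2
im=get_image("scene")["pixels"][...,::-1];cv2.imwrite("pics/s7.png",cv2.resize(im[250:430,290:470],(600,600),interpolation=cv2.INTER_CUBIC))
E
```

```text
t 18.52 tip rel mm [ 0.35 50.18  0.12] F tool [ 2.3 -0.9 -1.2] M [ 0.03  0.02 -0.26] rot [-0.0003 -0.0015  0.0016] w 0.0231
t 18.9 tip rel mm [ 2.000e-01  5.487e+01 -4.000e-02] F tool [ 3.5 -1.7 -0.4] M [-0.   -0.02 -0.6 ] rot [ 0.     -0.0014  0.0012] w 0.0234
t 19.27 tip rel mm [ 0.13 57.33 -0.06] F tool [4.2 2.  1.3] M [ 0.11 -0.03 -0.85] rot [ 0.0001 -0.0014  0.0011] w 0.0233
```

View pics/s7.png

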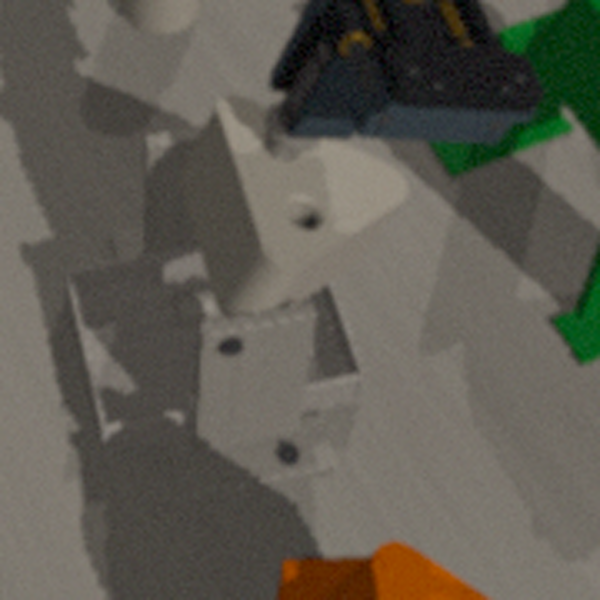

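The push dropped to zero at about 50 mm, so the dowel is out. Withdrawing.

```bash
python3 -m pendant '0 0.0007 -0.004 0 0 0 0; 0 0 -0.012 0 0 0 0; 0 0 -0.018 0 0 0 0; 0 0 -0.018 0 0 0 0; 0 0 -0.018 0 0 0 0; 0 0 -0.018 0 0 0 0; 0 0 -0.018 0 0 0 0; 0 0 -0.006 0 0 0 0; 0 0 0 0 0 0 0' >/dev/null; python3 f.py B; python3 - <<'E'
from h import *;from plant import *
o=get_obs();print(o["tcp_pos"])
print(tipto(o,[.5955,-.1669,.21],frame(Z,RY)))
for n in("scene","top"):
    d=get_image(n);np.savez(f"pics/{n}8.npz",**d);cv2.imwrite(f"pics/{n}8.png",d["pixels"][...,::-1])
im=cv2.imread("pics/scene8.png");im2=cv2.imread("pics/top8.png")
cv2.imwrite("pics/s8c.png",np.hstack([cv2.resize(im[280:400,300:420],(400,400),interpolation=cv2.INTER_CUBIC),cv2.resize(im2[175:275,190:290],(400,400),interpolation=cv2.INTER_CUBIC)]))
E
```

```text
t 20.45 tip rel mm [ 3.000e-02 -5.451e+01 -2.300e-01] F tool [-1.3  1.6  1.3] M [-0.06 -0.05  0.35] rot [ 0.0004 -0.0012  0.0002] w 0.0231
[0.52800214 0.22604139 0.30376386]
(array([ 0.1580524 ,  0.04984656, -0.36183665]), array([-0.00288106,  0.01598386,  0.34930522]))
```

View pics/s8c.png

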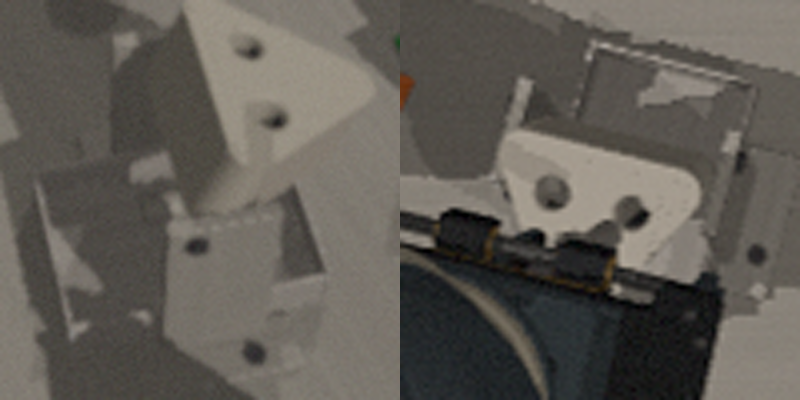

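```bash
python3 - <<'E'
from h import *
np.set_printoptions(linewidth=160)
for n in("top0","top8"):
    C=cloud(load(n))
    for u,v in((227.5,223),(247.2,228)):
        u,v=int(round(u)),int(round(v));print(n,(C[v-4:v+5,u-4:u+5,2]*1000).astype(int).tolist())
E
```

```text
top0 [[157, 160, 160, 146, 145, 144, 161, 165, 166], [159, 157, 140, 146, 146, 145, 148, 146, 161], [159, 152, 141, 148, 145, 145, 142, 143, 143], [154, 146, 138, 143, 144, 142, 144, 144, 148], [156, 149, 143, 143, 142, 142, 143, 145, 146], [152, 151, 143, 141, 141, 142, 143, 139, 141], [156, 151, 142, 145, 139, 141, 142, 145, 141], [154, 156, 149, 148, 149, 140, 139, 138, 156], [155, 153, 158, 150, 151, 153, 154, 159, 155]]
top0 [[156, 161, 161, 158, 146, 145, 146, 165, 159], [160, 157, 152, 145, 142, 145, 145, 148, 150], [161, 159, 145, 143, 146, 145, 147, 144, 142], [158, 153, 141, 143, 143, 146, 143, 142, 146], [155, 152, 143, 142, 144, 147, 141, 144, 145], [155, 153, 151, 140, 142, 143, 139, 145, 142], [155, 157, 149, 143, 139, 144, 138, 140, 142], [157, 154, 154, 149, 147, 146, 143, 143, 141], [155, 154, 157, 153, 150, 151, 149, 154, 152]]
top8 [[157, 162, 158, 149, 140, 143, 158, 164, 162], [163, 157, 144, 140, 147, 146, 145, 143, 162], [159, 152, 142, 146, 143, 145, 144, 146, 146], [156, 146, 138, 142, 143, 141, 148, 142, 140], [157, 144, 140, 143, 140, 140, 141, 146, 141], [157, 150, 146, 133, 141, 140, 142, 141, 140], [153, 151, 143, 142, 141, 141, 142, 140, 132], [154, 150, 153, 148, 147, 146, 143, 140, 156], [156, 154, 150, 153, 152, 148, 152, 157, 158]]
top8 [[164, 159, 160, 162, 130, 114, 104, 158, 162], [164, 158, 151, 140, 124, 118, 110, 0, 4], [156, 157, 144, 133, 125, 119, 111, 99, -2], [156, 154, 143, 134, 129, 123, 113, 106, 103], [159, 151, 144, 137, 129, 123, 120, 116, 114], [157, 152, 143, 138, 134, 129, 128, 122, 123], [212, 158, 151, 146, 142, 139, 138, 135, 128], [218, 216, 153, 149, 149, 149, 146, 144, 145], [222, 217, 214, 155, 154, 148, 151, 157, 152]]
```

Top depth shows the second bore is open right through, while the first is unchanged. Now back to the rack.

```bash
python3 -m pendant '0 0.005 0 -0.02 0 0 0.02; 0 0.012 0 -0.045 0 0 0.04; 0 0.012 0 -0.05 0 0.008 0.05; 0 0.012 0 -0.05 0 0.008 0.05; 0 0.012 0 -0.05 0 0 0.05; 0 0.01 0 -0.05 0 0 0.05; 0 0 0 -0.045 0 0 0.05; 0 0 0 -0.035 0 0 0.04; 0 0 0 -0.015 0 0 0; 0 0 0 0 0 0 0' >/dev/null
python3 - <<'E'
from h import *;from plant import *
o=get_obs();print(o["tcp_pos"],delta(o,[.595,-.1665,.26],frame(Z,RY)),o["time_s"])
E
```

```text
[ 0.48992524 -0.13720477  0.31824297] (array([0.10908778, 0.05822888, 0.00064437]), array([-0.00429083, -0.00084437, -0.0001577 ])) 21.8
```

```bash
python3 -m pendant '0 0.02 0 0 -0.004 0 0; 0 0.035 0 0 0 0 0; 0 0.035 0.005 0 0 0 0; 0 0.018 0.01 0 0 0 0; 0 0.001 0.015 0.0005 0 0 0; 0 0 0.015 0 0 0 0; 0 0 0.01 0 0 0 0; 0 0 0 0 0 0 0; 0 0 0 0 0 0 0' >/dev/null
python3 - <<'E'
from h import *;from plant import *
o=get_obs();print(o["tcp_pos"],delta(o,[.595,-.1665,.141],frame(Z,RY)),o["time_s"])
R=Rq(o["orientation"])
d=get_image("scene");np.savez("pics/scene9.npz",**d);im=d["pixels"][...,::-1]
cv2.imwrite("pics/s9c.png",cv2.resize(im[80:260,200:380],(600,600),interpolation=cv2.INTER_CUBIC))
L=(cloud(d)-o["tcp_pos"])@R
m=(abs(L[...,0])<.04)&(abs(L[...,2])<.08)
for lo in (-.01,-.002,.02,.04,.05,.06,.07,.08,.09):
    P=L[m&(L[...,1]>lo)&(L[...,1]<lo+.008)]
    if len(P)>3: print(lo,len(P),P[:,0].min().round(4),P[:,0].max().round(4),P[:,2].max().round(4))
E
```

```text
[ 0.5950834  -0.16648941  0.26429447] (array([-1.70672916e-04,  1.23294372e-01, -3.89688330e-05]), array([-4.74572747e-05,  4.06195328e-04,  7.57612363e-04])) 22.925
-0.01 58 -0.0175 0.0172 0.027
-0.002 59 -0.0169 0.0178 0.0256
0.02 54 -0.0107 0.0175 0.0197
0.04 21 -0.0042 0.0088 0.011
0.05 21 -0.0056 0.0096 0.0122
0.06 22 -0.0047 0.0098 0.0121
0.07 22 -0.0037 0.0092 0.0128
0.08 23 -0.0058 0.0096 0.0119
0.09 17 -0.0045 0.0088 0.012
```

View pics/s9c.png

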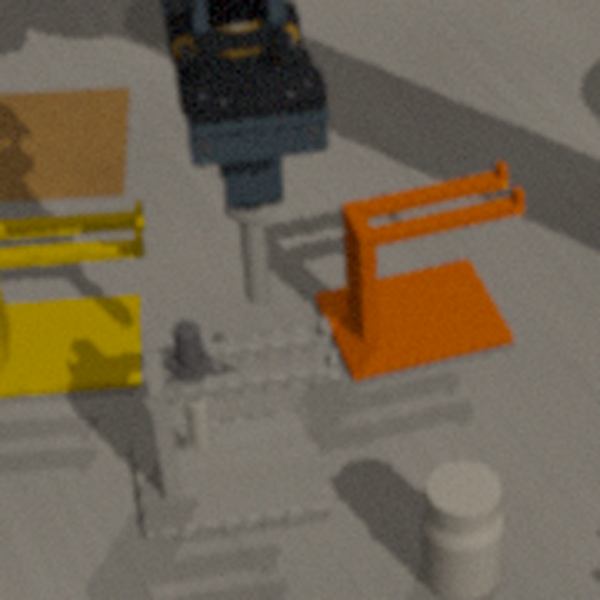

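```bash
python3 -m pendant '0 0 0.015 0 0 0 0; 0 0 0.02 0 0 0 0; 0 0 0.01 0 0 0 0; 0 0 0.004 0 0 0 0; 0 0 0.004 0 0 0 0; 0 0 0.004 0 0 0 0; 0 0 0.004 0 0 0 0; 0 0 0.002 0 0 0 0'
python3 -m pendant '0 0 0.008 0 0 0 0; 0 0 0.012 0 0 0 0; 0 0 0.015 0 0 0 0; 0 0 0.012 0 0 0 0; 0 0 0.006 0 0 0 0; 0 0 0 0 0 0 0'

```

```text
time_s: 23.98
tcp_pos: [0.595, -0.1665, 0.2006]
orientation: [0.7, -0.7, 0.098, -0.098]
force: [-0.2, -0.4, -1.5]
width: 0.0233
time_s: 24.72
tcp_pos: [0.5947, -0.1664, 0.1471]
orientation: [0.7, -0.7, 0.099, -0.098]
force: [-1.5, -2.6, -3.0]
width: 0.0233
```

```bash
python3 -m pendant '0 0 0.003 0 0 0 0; 0 0 0.002 0 0 0 0; 0 0 0 0 0 0 0' ; python3 -m pendant '0 0 0.001 0 0 0 0; 0 0 0.001 0 0 0 0; 0 0 0 0 0 0 0' 
```

```text
time_s: 25.1
tcp_pos: [0.5952, -0.1665, 0.1428]
orientation: [-0.7, 0.7, -0.098, 0.098]
force: [-0.0, -4.5, -3.5]
width: 0.0231
time_s: 25.48
tcp_pos: [0.5951, -0.1664, 0.1407]
orientation: [0.7, -0.7, 0.098, -0.098]
force: [-0.1, -4.7, -1.1]
width: 0.0236
```

```bash
python3 -m pendant '0 0 0.0008 -0.0008 0 0 0; 0 0 0.0005 0 0 0 0; 0 0 0 0 0 0 0' ; python3 -m pendant '0 0 0.0005 0 0 0 0; 0 0 0 0 0 0 0' 
```

```text
time_s: 25.85
tcp_pos: [0.5947, -0.1669, 0.1393]
orientation: [0.7, -0.7, 0.098, -0.098]
force: [-1.3, 0.9, -2.5]
width: 0.0236
time_s: 26.1
tcp_pos: [0.5948, -0.1671, 0.1389]
orientation: [0.7, -0.7, 0.098, -0.098]
force: [0.5, 0.1, -2.0]
width: 0.0234
```

```bash
python3 -m pendant '0 0 0.0005 0 0 0 0; 0 0 0.0005 0 0 0 0;0 0 0 0 0 0 0' ; python3 -m pendant '0 0 0.0005 0 0 0 0; 0 0 0 0 0 0 0' 
```

```text
time_s: 26.48
tcp_pos: [0.595, -0.1671, 0.1388]
orientation: [0.7, -0.7, 0.098, -0.098]
force: [-4.8, 2.5, 13.2]
width: 0.0232
time_s: 26.72
tcp_pos: [0.595, -0.1671, 0.1388]
orientation: [-0.7, 0.7, -0.098, 0.099]
force: [-6.9, 2.9, 19.1]
width: 0.0233
```

Seated on the prongs. I'll relax the pressure, open, and back off straight up.

```bash
python3 -m pendant '0 0 -0.0012 0 0 0 0; 0 0 0 0 0 0 0; 1 0 0 0 0 0 0; 1 0 0 0 0 0 0; 1 0 0 0 0 0 0; 1 0 0 0 0 0 0; 1 0 0 0 0 0 0; 1 0 0 0 0 0 0'; python3 -m pendant '1 0 -0.008 0 0 0 0; 1 0 -0.03 0 0 0 0; 1 0 -0.04 0 0 0 0; 1 0 -0.04 0 0 0 0; 1 0 -0.04 0 0 0 0; 1 0 -0.02 0 0 0 0; 1 0 0 0 0 0 0'; python3 -m pendant '1 -0.04 0 0 0 0 0; 1 -0.05 0 0 0 0 0;1 -0.05 0 0 0 0 0; 1 -0.04 0 0 0 0 0; 1 -0.01 0 0 0 0 0; 1 0 0 0 0 0 0'
python3 - <<'E'
from h import *;from plant import *
for n in("scene","top"):
    d=get_image(n);np.savez(f"pics/{n}10.npz",**d);cv2.imwrite(f"pics/{n}10.png",d["pixels"][...,::-1])
im=cv2.imread("pics/scene10.png")
cv2.imwrite("pics/s10c.png",np.hstack([cv2.resize(im[140:260,225:345],(400,400),interpolation=cv2.INTER_CUBIC),cv2.resize(im[270:390,300:420],(400,400),interpolation=cv2.INTER_CUBIC)]))
E
```

```text
time_s: 27.72
tcp_pos: [0.5948, -0.1672, 0.1386]
orientation: [0.7, -0.7, 0.098, -0.098]
force: [-0.2, 0.0, 0.1]
width: 0.0805
time_s: 28.6
tcp_pos: [0.5954, -0.1674, 0.3186]
orientation: [-0.7, 0.7, -0.097, 0.099]
force: [0.0, -0.4, -1.8]
width: 0.091
time_s: 29.35
tcp_pos: [0.4121, -0.1149, 0.3165]
orientation: [0.7, -0.7, 0.098, -0.098]
force: [0.1, -0.3, 0.3]
width: 0.0915
```

View pics/s10c.png

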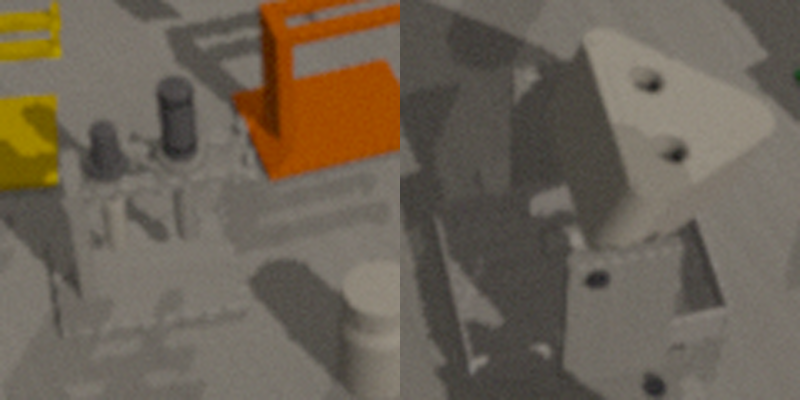

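View pics/top10.png

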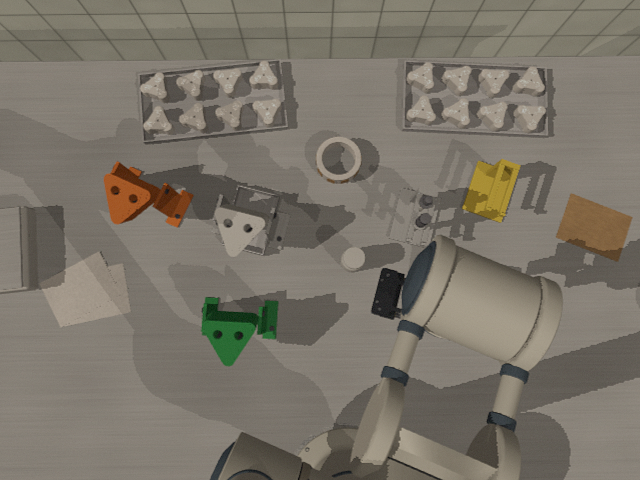

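The drift is back at top (425,222) and scene crop (177,125), with the brush behind it and the roll and jar unmoved. Next I'll look for the dropped dowel.

```bash
python3 - <<'E'
from h import *
r=lambda im,x,y,w,f:cv2.resize(im[y:y+w,x:x+w],None,fx=f,fy=f,interpolation=cv2.INTER_CUBIC)
t0,t1,s0,s1=[cv2.convertScaleAbs(cv2.imread(f"pics/{n}.png"),alpha=1.5) for n in("top0","top10","scene0","scene10")]
cv2.imwrite("pics/cmp.png",np.vstack([np.hstack([r(t0,215,175,75,4),r(t1,215,175,75,4)]),np.hstack([r(s0,305,310,100,3),r(s1,305,310,100,3)])]))
for n,box in(("top",(215,175,290,270)),("scene",(305,280,405,400))):
    x0,y0,x1,y1=box;a=cloud(load(n+"0"))[y0:y1,x0:x1];b=cloud(load(n+"10"))[y0:y1,x0:x1]
    m=(b[...,2]-a[...,2]>.008)&(b[...,2]<.1)&(b[...,2]>.004);print(n,m.sum(),np.median(b[m],0) if m.any() else "")
E
```

```text
top 31 [0.66660914 0.20471175 0.00540001]
scene 109 [0.62340322 0.20471536 0.0184269 ]
```

View pics/cmp.png

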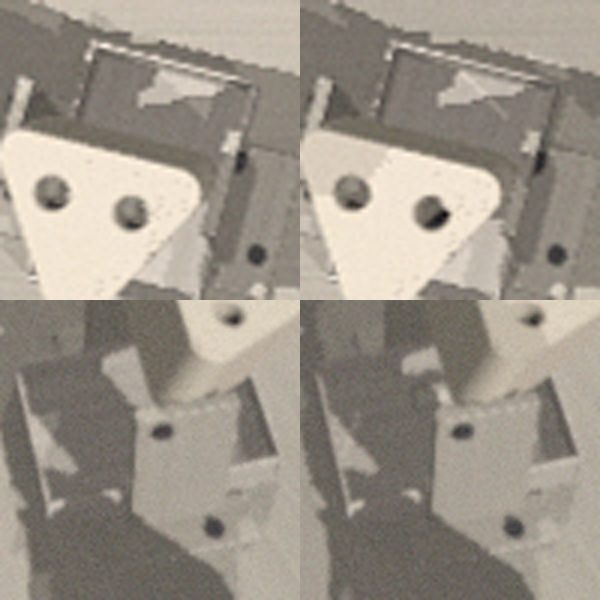

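The scene view shows a new cylinder in the pan at crop (435,380), about (0.623, 0.205), with its top 18 mm above the table. It is inside the walls, so I'm handing in.

```bash
python3 -c "
from plant import *
print(hand_in());print(get_obs()['time_s'])"
```

```text
the job is handed in; nothing more can be done
None
the job is handed in; nothing more can be done
```

The free dowel is pushed through and in the pan, the drift is back in the rack, and the job is handed in at about 29.5 s of robot time.

- **Feeling the dowels:** The dowel in the bore nearer +y took about 24 N with hardly any movement, so I judged it seized and left it. The other moved at a steady push of about 10 N, and the force dropped to nothing at about 50 mm depth.
- **Pan check:** Depth from the top camera shows the second bore is now open right through. The scene camera shows a new body in the pan near (0.623, 0.205), with its top about 18 mm above the table. The top camera can't see it directly because the mould hides it.
- **Drift and the rest:** I felt the drift's collar seat on the prongs before releasing. The last pictures show it upright in front of the hanging brush, with the roll, jar and look-alikes where they were.
- **Rough spots:** Entering the second bore, the drift was about 1.3 mm off and touched the chamfer at about 17 N before sliding in. The two cameras disagreed by 2–4 mm. I balanced that against the known finger position and by feel.

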